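# Wedge the plaster press mould tight

### The arm

A 6-joint arm with a two-finger parallel gripper is mounted at the origin on a cart in front of the work surface, level with it; the furniture and walls round the work are solid. World frame = base frame: x ahead of the robot, y to its left, z up, the work surface at z = 0. Lengths are in m, angles in rad, forces in N, time in s.
With the tool pointing down it reaches from about 0.3 to 0.775 m from the base axis. Payload 14.6 kg.
Tool frame: the origin (TCP) lies at the very end of the fingers, on their centre line; the grasp point (between the pads) lies 19 mm behind it; z points along the fingers, y is the line along which they close (so a half turn about z gives the same grasp; the last joint's range is limited). The gripper opens to 94 mm and grips with 3 to 60 N. Pads are 16 mm wide; open, the fingers measure 119 mm over their backs; the gripper's body (75 mm by 177 mm) begins 78 mm behind the grasp point.
Start: joints at [-1.204, 0.3, 1.521, -0, 1.321, -0.067], TCP at [0.231, -0.499, 0.205] pointing down, gripper open.
Joint ranges: [-3.03, 3.03], [-0.79, 2.21], [0.23, 2.52], [-1.04, 4.18], [0, 3.07], [-2.55, 2.55]. Speed limits (rad/s): [2.22, 2.22, 2.57, 3.14, 3.14, 3.14].

### API

Orientations are given as [roll, pitch, yaw] about the fixed x, y, z axes, in that order (R = Rz(yaw) Ry(pitch) Rx(roll)).
In Python, from station import ctrl gives the robot as it stands.
- The arm moves only by the shell command python3 -m pendant 'ROWS' [OPENING] [FORCE]. ROWS is JSON, a list of rows, each a list of 2 entries, a list of its own where there are three numbers: the shift along the world's x, y, z in cm, then the turn about the world's z in rad. A call has 1 to 20 rows; each row shifts and turns the commanded pose from where the row before left it; what a row does not reach is not made up. A row lasts 1/12 s, in which the tool goes at most 41.7 mm and 7.16 degrees, less where a joint would pass 70% of its speed; a pose out of reach is approached as far as the arm can. A call is refused whole if a number of a shift passes 4.17 or a number of a turn 0.125, either way. A call with a gripper value outside its range is refused whole. OPENING is the opening, from 0 (shut) to 1 (fully open), set as the call begins (- or left out, the last holds). The fingers move at their own pace and stop on an object; FORCE is the grip in N (left out, the last holds). Time passes only in rows, so rows that do not move let the fingers close. It gives the time, the measured TCP pose, the force, the opening and the grip force at its end, in the units of the state.
- ctrl.get_obs(): the state, without advancing time (a new reading comes with each control period).
- ctrl.camera(name): name is "scene" or "top"; returns a dict with "color" (480x640x3 uint8, red, green, blue), "intrinsics" (3x3 intrinsics, pixels), "k1" (the pictures are not rectified: a ray, as slopes to the right and down, at radius r is drawn at 1 + k1 r^2 times it, then the intrinsics apply), "camera_from_world" (4x4, takes a point from world to camera coordinates). Camera axes: x right, y down, z forward; pixel columns grow to the right and rows downward; lengths in m; the calibration is good to about 2 mm. A picture is of the moment at which its call begins. There is no depth.
- ctrl.hand_in(): hands the job in; it is judged then, once.
The state is a dict: "time_s": time; "qpos": joint angles; "joint_vel": joint speeds; "tau": joint torques, N m; "ee_pos": TCP position; "eef_rot": TCP orientation; "force": force on the tool from outside, world axes, zero at the start; "moment": the same for the moment, N m; "grip_width": finger opening in m; "grip_force": force on a finger pad.
Only numpy, scipy, OpenCV 4.12 (cv2) and the standard library are available. Lean on these libraries where they do the work, as an engineer would, in place of code of your own. Each camera call takes 0.05 s, during which the arm holds its last target. There are 200 camera calls.

### The job

Lock the two-part plaster mould in its wooden press frame. Lay the loose wooden wedge flat on the board with its thin end in the mouth of the slot beside the mould and let go of it there while it is still loose; then close the fingers and tap or push its thick end into the slot until it is wedged tight, so that it takes a push of about 15 N to move it further, and draw back. Never drive it with more than about 25 N, or the plaster cracks, and do not disturb the pots and the stamp standing round the frame.

Things in the scene. Friction and masses are not known exactly. Their poses are not given: they have to be found in the camera images.
- wedge_butt (a point): Centre, half-way up (14 mm), of the butt of the loose pale wooden wedge (130 mm long, 28 mm high, 0.1 to 0.17 kg), which lies flat on the table. The butt is a block 40 mm long (x) and 32 mm wide (y) with parallel sides: grasp it across y. x axis: level, towards the thin end, whose tip is at x = +110 mm; the butt's end face is at x = -20 mm; y: level, across.
- wedge: The same wedge, same axes; origin on its underside, under the butt's centre. One side is straight, at y = +16 mm over the whole length. The other leaves y = -16 mm at x = +20 mm and slants to y = +4 mm at the thin end (12 mm wide there). Pushed near the middle of its end face or up to 8 mm towards the straight side, it goes in without jamming askew; if it sticks early, tap again.
- press_frame: Press frame fixed on the table: plywood board 210 x 210 x 18 mm, origin under its centre. The wedge is driven along its +x (roughly away from the robot). On its far part stand, from +y to -y: wooden rail, fixed plaster half, cork sheet, loose plaster half, slot, wooden stop block 80 mm long, 40 mm high. The near part is bare (a 9 mm high cleat in front of the mould lies clear of the slot).
- slot_mouth (a point): Mouth of the slot: near lower corner of the loose mould half, at the board's top (18 mm above the table); axes as the press frame. The slot runs 80 mm from here to +x, on the -y side of this point. Its +y wall is the mould half's flat face, along x through this point; the -y wall is the stop block's face, slanted like the wedge (20 in 90).
- mould_half: Loose half of the plaster mould, 85 x 45 x 72 mm, origin under its centre. It yields only to +y, into the stiff cork (20 N per mm). The wedge slides in easily until it touches both walls, then the push rises 3 to 4 N per mm. The side force on this half is 1 to 1.4 times the push, and about half of it stays when the push ends: the wedge locks itself. Tight: over 6 N; cracks: over 40 N.
- wheel_pot: Bystander: grey clay pot, 95 mm across and 94 mm high, standing on the table right of the frame; origin at the centre of its base.
- stamp_block: Bystander: small wooden stamp with a knob, 34 x 34 x 58 mm, left of the frame; origin at the centre of its base.
- pinch_pot: Bystander: small open clay pinch pot, 85 mm across and 52 mm high, left of the frame; origin at the centre of its base.
- slot_end (a point): Far end of the slot, 80 mm from the mouth along the mould half's face. The slot is 20 to 30 mm wide at the mouth (the stop block is screwed down anew each time) and narrows inwards, so the wedge tightens with its tip anywhere from 37 to 86 mm inside: this must be felt. It goes in with its straight (+y) side along the mould half.
- wedge_tip (a point): Middle of the wedge's thin end face, half-way up: 110 mm from wedge_butt along x and 10 mm towards its straight side (+y); axes as the wedge.
Not all that is in view belongs to the job. There is more than one size of the wedge; the job needs the larger.

How it is judged:
On the way:
1. the wedge lies flat on the board with its thin end in the slot's mouth, let go and still loose (side force on the mould half under 3 N) (x of wedge_tip in the frame of slot_mouth above 0.003 m and y of wedge_tip in the frame of slot_mouth between -0.026 and -0.002 m and z of wedge_butt in the frame of slot_mouth below 0.019 m and angle between the x axis of wedge and the x axis of press_frame, either way round below 0.25 rad and contact force between the fingers and wedge below 0.2 N and contact force between wedge and mould_half below 3 N), for 0.2 s.
At the end, for the whole second after the job is handed in: The wedge lies flat on the board in the slot, thin end at least 25 mm inside, in line with the slot within 0.1 rad, at rest, and by itself holds the loose mould half with a side force of more than 6 N (contact force between wedge and mould_half above 6 N and x of wedge_tip in the frame of slot_mouth above 0.025 m and z of wedge_butt in the frame of slot_mouth below 0.019 m and angle between the x axis of wedge and the x axis of press_frame, either way round below 0.1 rad and angle between wedge's own z axis and vertical below 0.1 rad and linear speed of wedge below 0.01 m/s); the robot touches nothing.
It fails at once if the plaster is overloaded: more than 40 N between wedge and loose mould half (contact force between wedge and mould_half above 40 N).
It fails at once if a pot or the stamp is moved by more than 30 mm (distance of any of wheel_pot, stamp_block, pinch_pot from where it was at the start of the episode above 0.03 m).
It also fails if it takes over 54 s, if anything falls off the work surface, if the arm or the gripper's body presses on something with over 40 N, if the wrist force passes 120 N, or if a joint passes its speed limit or range.

## Working session

There is one attempt and no reset: what is moved stays moved. The work goes in short steps, Python scripts to look and compute and a shell command to move; the robot and the scene stay as the last step left them, time stands still between calls to the robot, and variables do not carry over. Pictures are saved under pics/ and viewed, at most 10 in all, crops included, and the job is handed in when it is done.

```bash
mkdir -p pics
cat > h.py <<'E'
import numpy as np, cv2
from station import ctrl
def snap(n,f):
    c=ctrl.camera(n); cv2.imwrite(f,cv2.cvtColor(c["color"],cv2.COLOR_RGB2BGR)); 
    np.savez(f[:-4]+".npz",**{k:np.array(v) for k,v in c.items() if k!="color"}); return c
def ray(c,uv,z):
    K=np.array(c["intrinsics"],float);k1=float(c["k1"]);T=np.array(c["camera_from_world"])
    uv=np.atleast_2d(np.array(uv,float))
    p=cv2.undistortPoints(uv[:,None],K,np.array([k1,0,0,0,0.]))[:,0]
    d=np.c_[p,np.ones(len(p))]@T[:3,:3]; o=-T[:3,:3].T@T[:3,3]
    return o+d*((z-o[2])/d[:,2])[:,None]
def load(f): return dict(np.load(f))
E
python3 - <<'E'
from h import *
for n in("top","scene"):
    c=snap(n,f"pics/{n}0.png"); T=np.array(c["camera_from_world"]); print(n,-T[:3,:3].T@T[:3,3],T[2,:3],c["k1"])
o=ctrl.get_obs();print(o["ee_pos"],o["eef_rot"],o["grip_width"],o["time_s"],o["force"])
E
```

```text
top [ 0.50627889 -0.01447522  1.08255396] [ 0.04563337 -0.01196516 -0.9988866 ] -0.019917034789586115
scene [0.06114789 0.72737935 0.79732061] [ 0.43747464 -0.64973706 -0.62165721] 0.03711168289877896
[ 0.23109369 -0.49884743  0.20496378] [-3.14058539e+00 -7.43773205e-05  4.33794564e-01] 0.09403631561906042 0.1 [ 0.22068948 -0.70465052  0.09240677]
```

View pics/top0.png

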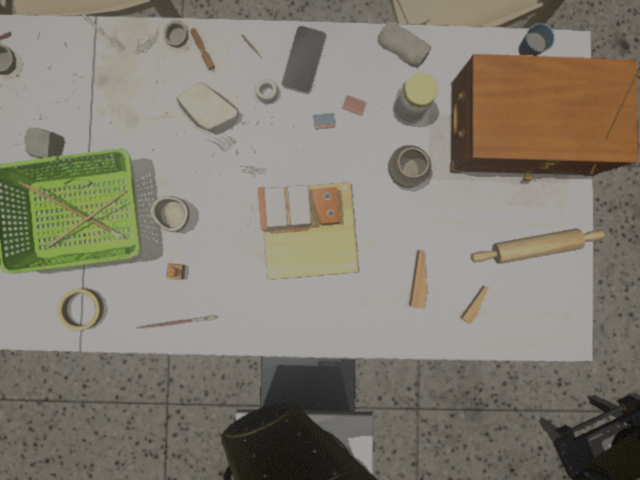

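View pics/scene0.png

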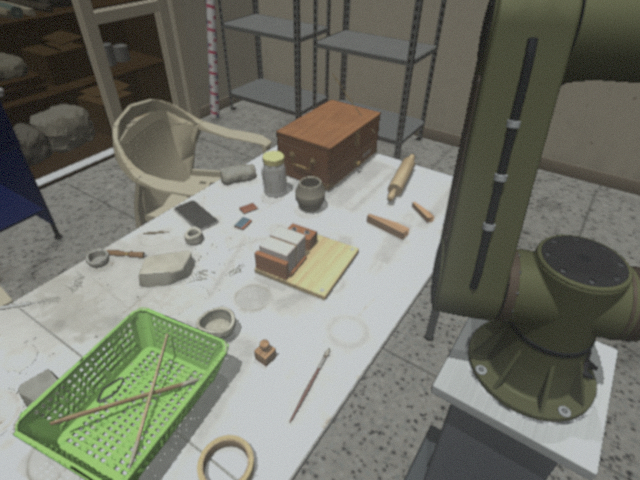

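Top view: the board is at about (310,230), with white plaster halves around (287,207) and the orange stop block at (327,205). The large wedge is near (419,280), thin end up, and the small one near (475,303). Next I'll measure the wedge and enlarge the slot.

Run:
```python
from h import *
im=cv2.imread("pics/top0.png");c=load("pics/top0.npz")
h=cv2.cvtColor(im,cv2.COLOR_BGR2HSV)
m=cv2.inRange(h,(3,90,90),(22,255,255))
r=np.zeros_like(m);r[235:320,400:435]=m[235:320,400:435]
cs=max(cv2.findContours(r,0,2)[0],key=cv2.contourArea)
ap=cv2.approxPolyDP(cs,2,True)[:,0];print(ap.tolist());print(ray(c,ap,.028).round(4))
hb=cv2.inRange(h,(22,50,100),(35,255,255)); b=max(cv2.findContours(hb,0,2)[0],key=cv2.contourArea)
ab=cv2.approxPolyDP(b,3,True)[:,0];print(ab.tolist());print(ray(c,ab,.018).round(4))
A=cv2.resize(im[175:285,250:365],None,fx=5,fy=5,interpolation=cv2.INTER_CUBIC)
B=cv2.resize(im[240:320,395:435],None,fx=5,fy=5,interpolation=cv2.INTER_CUBIC)
W=np.zeros((550,775,3),np.uint8);W[:550,:575]=A;W[:400,575:]=B
cv2.imwrite("pics/z.png",W)
```

```text
[[419, 252], [411, 304], [423, 306], [425, 277], [423, 252]]
[[ 0.5286 -0.2539  0.028 ]
 [ 0.4097 -0.2372  0.028 ]
 [ 0.4057 -0.2647  0.028 ]
 [ 0.4718 -0.2684  0.028 ]
 [ 0.5288 -0.2631  0.028 ]]
[[349, 183], [308, 186], [338, 187], [344, 197], [342, 224], [320, 225], [299, 232], [264, 233], [267, 266], [298, 268], [274, 276], [268, 272], [268, 278], [357, 271], [353, 212], [346, 206], [351, 205], [346, 198], [351, 194]]
[[ 0.6851 -0.091   0.018 ]
 [ 0.6757  0.0039  0.018 ]
 [ 0.6751 -0.0657  0.018 ]
 [ 0.6522 -0.0801  0.018 ]
 [ 0.5894 -0.0767  0.018 ]
 [ 0.5858 -0.026   0.018 ]
 [ 0.5685  0.0221  0.018 ]
 [ 0.5643  0.1026  0.018 ]
 [ 0.4886  0.0936  0.018 ]
 [ 0.4856  0.0223  0.018 ]
 [ 0.4661  0.0769  0.018 ]
 [ 0.4749  0.0909  0.018 ]
 [ 0.4612  0.0905  0.018 ]
 [ 0.4818 -0.1135  0.018 ]
 [ 0.6178 -0.1016  0.018 ]
 [ 0.6313 -0.0851  0.018 ]
 [ 0.634  -0.0967  0.018 ]
 [ 0.65   -0.0848  0.018 ]
 [ 0.6596 -0.0962  0.018 ]]
```

View pics/z.png

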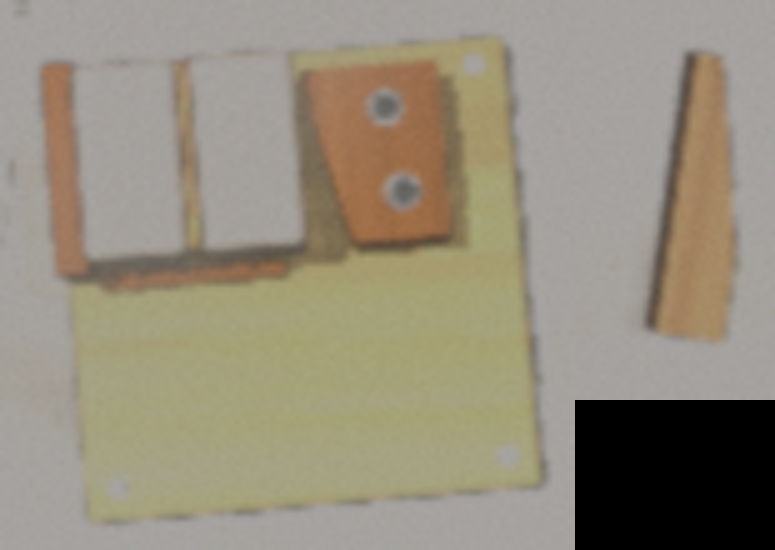

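Run:
```python
from h import *
c=load("pics/top0.npz")
def P(l,z):
    r=ray(c,[(x/5+250-.4,y/5+175-.4) for x,y in l],z); print(r.round(4).tolist()); return r
b=P([(90,521),(543,486),(507,38)],.018)
print(np.linalg.norm(b[1]-b[0]),np.linalg.norm(b[2]-b[1]),np.arctan2(*(b[0]-b[1])[[0,1]]*np.array([-1,1])),np.arctan2(*(b[2]-b[1])[[1,0]]))
P([(86,262),(185,252),(203,249),(305,242),(291,54),(189,60)],.09)
P([(355,243),(447,235),(437,62),(305,72)],.058)
```

```text
[[0.4593, 0.0914, 0.018], [0.48, -0.1163, 0.018], [0.6871, -0.0956, 0.018]]
0.20873516690964575 0.20812878530743706 0.09933841213757409 0.09948200630984275
[[0.5734, 0.089, 0.09], [0.5787, 0.0466, 0.09], [0.5802, 0.0389, 0.09], [0.5843, -0.0049, 0.09], [0.6656, 0.0031, 0.09], [0.6619, 0.0471, 0.09]]
[[0.5869, -0.0268, 0.058], [0.5914, -0.0676, 0.058], [0.6687, -0.0615, 0.058], [0.6628, -0.0027, 0.058]]
```

```bash
python3 -m pendant '[[[1.6,2.05,-0.8],-0.11],[[1.6,2.05,-0.8],-0.11],[[1.6,2.05,-0.8],-0.11],[[1.6,2.05,-0.8],-0.11],[[1.6,2.05,-0.8],-0.11],[[1.6,2.05,-0.8],-0.024],[[1.6,2.05,-0.8],0],[[1.6,2.05,-0.8],0],[[1.6,2.05,-0.8],0],[[1.6,2.05,-0.8],0],[[1.6,2.05,-0.8],0],[[1.6,2.0,-0.8],0],[[0,0,0],0],[[0,0,0],0],[[0,0,0],0]]' 0.75 10
```

```text
time_s: 1.35
ee_pos: [0.423, -0.2538, 0.1095]
eef_rot: [3.142, 0.0, -0.14]
force: [0.3, -0.4, 0.3]
grip_width: 0.0708
grip_force: 0.0
```

```bash
python3 -m pendant '[[[0,0,-2],0],[[0,0,-2],0],[[0,0,-2],0],[[0,0,-2],0],[[0,0,-1.5],0],[[0,0,-1],0],[[0,0,0],0],[[0,0,0],0]]' && python3 -m pendant '[[[0,0,0],0],[[0,0,0],0],[[0,0,0],0],[[0,0,0],0],[[0,0,0],0],[[0,0,0],0],[[0,0,0],0],[[0,0,0],0]]' 0.2 12
```

```text
time_s: 2.02
ee_pos: [0.423, -0.2541, 0.0048]
eef_rot: [3.142, 0.0, -0.141]
force: [-0.5, 0.2, 0.0]
grip_width: 0.0703
grip_force: 0.0
time_s: 2.68
ee_pos: [0.4233, -0.2536, 0.0046]
eef_rot: [3.142, -0.0, -0.14]
force: [-0.6, 0.9, 4.1]
grip_width: 0.0317
grip_force: 12.0
```

```bash
python3 -m pendant '[[[0,0,2],0],[[0,0,2],0],[[0,0,2],0],[[0.57,2.73,0],0.06],[[0.57,2.73,0],0.06],[[0.57,2.73,0],0.06],[[0.57,2.73,0],0.059],[[0.57,2.73,0],0],[[0.57,2.73,0],0],[[0.57,2.73,0],0],[[0.5,2.7,0],0],[[0,0,-1],0],[[0,0,-1],0],[[0,0,-1],0],[[0,0,0],0],[[0,0,0],0],[[0,0,0],0]]'
python3 - <<'E'
from h import *
for n in("top","scene"): snap(n,f"pics/{n}1.png")
im=cv2.imread("pics/top1.png");s=cv2.imread("pics/scene1.png")
cv2.imwrite("pics/z1.png",np.hstack([cv2.resize(im[165:285,250:365],(390,400),interpolation=2),cv2.resize(s[215:305,240:330],(400,400),interpolation=2)]))
E
```

```text
time_s: 4.1
ee_pos: [0.4681, -0.0362, 0.0345]
eef_rot: [-3.142, 0.0, 0.098]
force: [0.8, 0.6, -1.7]
grip_width: 0.0318
grip_force: 12.0
```

View pics/z1.png

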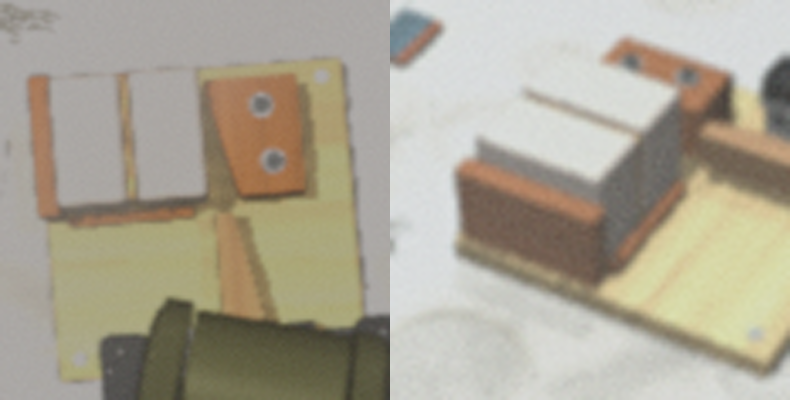

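The tip sits at (218–240, 214) in the left crop, just in front of the slot mouth (207–240, 200). I'll check the offset with numbers.

Run:
```python
from h import *
c=load("pics/top1.npz")
g=lambda x,y:(x/3.391+250-.4,y/3.333+165-.4)
t=ray(c,[g(218,214),g(241,214)],.058).mean(0)
R=np.array([[np.cos(.099),np.sin(.099)],[-np.sin(.099),np.cos(.099)]])
m=np.array([.584,-.005]);print("tip slot mm",R@(t[:2]-m)*1e3)
print("stop corner",R@(ray(c,[g(241,197)],.058)[0,:2]-m)*1e3,"mould",R@(ray(c,[g(207,198)],.09)[0,:2]-m)*1e3)
e=ctrl.get_obs()["ee_pos"][:2];print("tip by tcp",R@(e-m)*1e3+[110,10])
```

```text
tip slot mm [-11.17452302 -13.64236684]
stop corner [ -0.41734821 -22.01799075] mould [-1.8728831   0.18445886]
tip by tcp [-8.22062196 -9.33457889]
```

```bash
python3 -m pendant '[[[0,0,-0.55],0],[[0,0,-0.55],0],[[0.5,0.1,0],0],[[0.5,0.1,0],0],[[0.5,0.1,0],0],[[0.47,0.1,0],0],[[0,0,0],0],[[0,0,0],0],[[0,0,-0.1],0],[[0,0,0],0]]' && python3 -m pendant '[[[0,0,0],0],[[0,0,0],0],[[0,0,0],0],[[0,0,0],0],[[0,0,0],0],[[0,0,0],0]]' 0.6 10
```

```text
time_s: 5.03
ee_pos: [0.4876, -0.0314, 0.0223]
eef_rot: [-3.142, 0.0, 0.099]
force: [0.4, 0.4, -1.3]
grip_width: 0.0316
grip_force: 12.0
time_s: 5.53
ee_pos: [0.4878, -0.0314, 0.0225]
eef_rot: [3.142, -0.0, 0.099]
force: [0.6, -0.5, -0.7]
grip_width: 0.0563
grip_force: 0.0
```

```bash
python3 -m pendant '[[[0,0,2],0],[[0,0,2],0],[[0,0,2],0],[[-3,-0.3,0],0],[[-3,-0.3,0],0],[[-3,-0.3,0],0],[[-3,-0.3,0],0],[[0,0,0],0],[[0,0,0],0],[[0,0,0],0]]' 0 10
python3 - <<'E'
from h import *
snap("top","pics/top2.png");s=cv2.imread("pics/top2.png")
cv2.imwrite("pics/z2.png",cv2.resize(s[175:295,265:365],(500,600),interpolation=2))
E
```

```text
time_s: 6.37
ee_pos: [0.3686, -0.0436, 0.0829]
eef_rot: [3.141, -0.001, 0.099]
force: [0.8, 0.1, 0.4]
grip_width: 0.0004
grip_force: 0.0
```

View pics/z2.png

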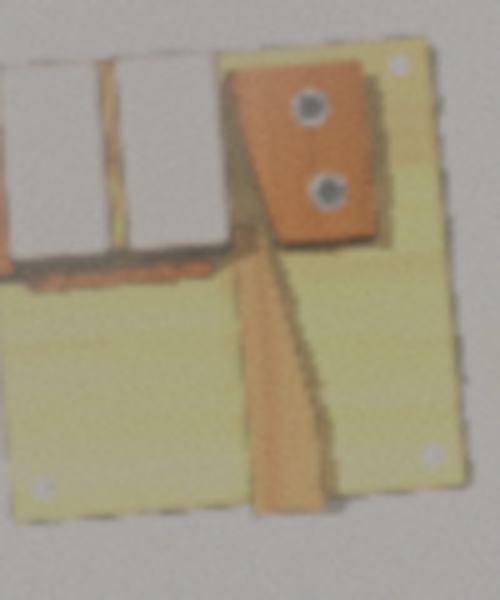

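The released wedge lies flat on the board, its tip at about (237–268, 237), close to the stop block's corner at (275,242). Its butt end is at (255–327, 512). Let me confirm by numbers.

Run:
```python
from h import *
c=load("pics/top2.npz")
g=lambda x,y:(x/5+265-.4,y/5+175-.4)
R=np.array([[np.cos(.099),np.sin(.099)],[-np.sin(.099),np.cos(.099)]]);m=np.array([.584,-.005])
for n,p,z in [("tipR",(266,235),.046),("tipL~",(234,262),.046),("buttL",(255,513),.046),("buttR",(327,512),.046),("stop",(279,242),.058),("mould",(230,243),.09)]:
    r=ray(c,[g(*p)],z)[0,:2];print(n,r.round(4),(R@(r-m)*1e3).round(1))
```

```text
tipR [ 0.5913 -0.0205] [  5.7 -16.2]
tipL~ [ 0.5788 -0.0064] [-5.3 -0.9]
buttL [ 0.4665 -0.0185] [-118.2   -1.8]
buttR [ 0.4677 -0.0507] [-120.3  -34. ]
stop [ 0.5873 -0.0263] [  1.2 -21.5]
mould [ 0.5839 -0.0049] [-0.1  0.1]
```

```bash
python3 -m pendant '[[[0,0.2,-1.5],0],[[0,0,-2.1],0],[[0,0,-2.1],0],[[2.5,0.25,0],0],[[2.5,0.25,0],0],[[2.5,0.25,0],0],[[0.8,0.08,0],0],[[0,0,0],0],[[0,0,0],0]]' && python3 -m pendant '[[[0.5,0.05,0],0],[[0.5,0.05,0],0],[[0.5,0.05,0],0],[[0.5,0.05,0],0],[[0.5,0.05,0],0],[[0,0,0],0],[[0,0,0],0]]'
```

```text
time_s: 7.17
ee_pos: [0.4501, -0.033, 0.0249]
eef_rot: [-3.141, 0.001, 0.099]
force: [-0.8, 0.6, 0.0]
grip_width: 0.0009
grip_force: 0.0
time_s: 7.75
ee_pos: [0.4759, -0.0306, 0.0254]
eef_rot: [-3.142, 0.0, 0.099]
force: [0.9, 0.6, 0.6]
grip_width: 0.0002
grip_force: 0.0
```

```bash
for i in 1; do python3 -m pendant '[[[0.3,0.03,0],0],[[0.3,0.03,0],0],[[0.3,0.03,0],0],[[0,0,0],0],[[0,0,0],0]]'; done; python3 -m pendant '[[[0.2,0.02,0],0],[[0.2,0.02,0],0],[[0,0,0],0],[[0,0,0],0]]'
```

```text
time_s: 8.17
ee_pos: [0.4849, -0.0297, 0.0254]
eef_rot: [3.142, -0.0, 0.099]
force: [-0.5, 0.0, 0.2]
grip_width: 0.0007
grip_force: 0.0
time_s: 8.5
ee_pos: [0.4876, -0.0292, 0.0251]
eef_rot: [-3.141, 0.003, 0.099]
force: [-7.5, 1.3, 3.3]
grip_width: 0.0006
grip_force: 3.8
```

```bash
python3 -m pendant '[[[0.1,0.01,0],0],[[0,0,0],0],[[0,0,0],0],[[0,0,0],0]]'; python3 -m pendant '[[[0.1,0.01,0],0],[[0,0,0],0],[[0,0,0],0],[[0,0,0],0]]'
```

```text
time_s: 8.83
ee_pos: [0.488, -0.0291, 0.025]
eef_rot: [-3.141, 0.005, 0.099]
force: [-12.2, -0.7, 5.7]
grip_width: 0.0008
grip_force: 5.9
time_s: 9.17
ee_pos: [0.4885, -0.029, 0.0249]
eef_rot: [-3.141, 0.006, 0.099]
force: [-15.1, -0.2, 8.8]
grip_width: 0.0003
grip_force: 7.6
```

```bash
python3 -m pendant '[[[0.1,0.01,0],0],[[0,0,0],0],[[0,0,0],0],[[0,0,0],0]]';  python3 -m pendant '[[[-0.5,-0.05,0],0],[[-1,-0.1,0],0],[[-2,-0.2,0],0],[[-2,-0.2,0],0],[[-2,-0.2,0],0],[[-3,-0.3,1],0],[[0,0,0],0],[[0,0,0],0]]'
python3 - <<'E'
from h import *
snap("top","pics/top3.png");s=cv2.imread("pics/top3.png")
cv2.imwrite("pics/z3.png",cv2.resize(s[175:295,265:365],(500,600),interpolation=2))
E
```

```text
time_s: 9.5
ee_pos: [0.489, -0.0288, 0.0248]
eef_rot: [-3.14, 0.007, 0.099]
force: [-18.3, -0.2, 9.7]
grip_width: 0.0002
grip_force: 9.1
time_s: 10.17
ee_pos: [0.3867, -0.0397, 0.0361]
eef_rot: [3.141, -0.002, 0.098]
force: [0.4, -0.4, -0.3]
grip_width: 0.0004
grip_force: 0.0
```

View pics/z3.png

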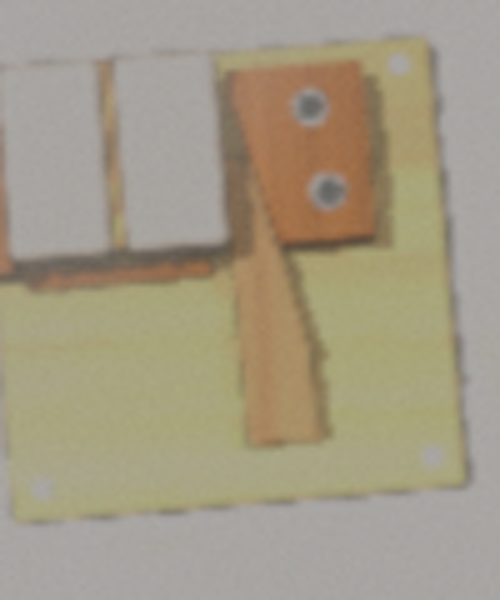

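The wedge is in line with the slot and about 40 mm inside. I'll tap it again to check that it's seated rather than stuck early.

```bash
python3 -m pendant '[[[3,0.3,-1.1],0],[[3,0.3,0],0],[[2.7,0.32,0],0],[[0.5,0.05,0],0],[[0.5,0.05,0],0],[[0.2,0.02,0],0],[[0,0,0],0],[[0,0,0],0],[[0,0,0],0]]'; python3 -m pendant '[[[0.15,0.015,0],0],[[0.1,0.01,0],0],[[0,0,0],0],[[0,0,0],0]]'
```

```text
time_s: 10.97
ee_pos: [0.4853, -0.0292, 0.0245]
eef_rot: [-3.142, 0.0, 0.099]
force: [0.9, -0.7, 0.1]
grip_width: 0.0007
grip_force: 0.0
time_s: 11.3
ee_pos: [0.4882, -0.0289, 0.0245]
eef_rot: [3.142, -0.0, 0.099]
force: [-0.2, 0.2, 0.3]
grip_width: 0.0006
grip_force: 0.0
```

```bash
python3 -m pendant '[[[0.1,0.01,0],0],[[0.1,0.01,0],0],[[0,0,0],0],[[0,0,0],0],[[0,0,0],0]]'; python3 -m pendant '[[[0.1,0.01,0],0],[[0,0,0],0],[[0,0,0],0],[[0,0,0],0]]'
```

```text
time_s: 11.72
ee_pos: [0.489, -0.0287, 0.0241]
eef_rot: [-3.141, 0.003, 0.099]
force: [-8.8, -1.8, 3.4]
grip_width: 0.0008
grip_force: 4.3
time_s: 12.05
ee_pos: [0.489, -0.0286, 0.0239]
eef_rot: [-3.141, 0.006, 0.099]
force: [-14.3, -2.0, 7.4]
grip_width: 0.0001
grip_force: 7.4
```

```bash
python3 -m pendant '[[[0.1,0.01,0],0],[[0,0,0],0],[[0,0,0],0],[[0,0,0],0]]'; python3 -m pendant '[[[-0.5,-0.05,0],0],[[-1,-0.1,0],0],[[-2,-0.2,0],0],[[-2,-0.2,0],0],[[-2,-0.2,0],0],[[-2,-0.2,2],0],[[0,0,3],0],[[0,0,0],0],[[0,0,0],0],[[0,0,0],0]]'
python3 - <<'E'
from h import *
snap("top","pics/top4.png");s=cv2.imread("pics/top4.png")
cv2.imwrite("pics/z4.png",s)
E
```

```text
time_s: 12.38
ee_pos: [0.4894, -0.0285, 0.0237]
eef_rot: [-3.141, 0.007, 0.099]
force: [-18.2, -1.7, 9.5]
grip_width: 0.0006
grip_force: 9.3
time_s: 13.22
ee_pos: [0.3974, -0.038, 0.0741]
eef_rot: [3.142, -0.0, 0.099]
force: [-0.5, -0.3, 0.2]
grip_width: 0.0006
grip_force: 0.0
```

View pics/z4.png

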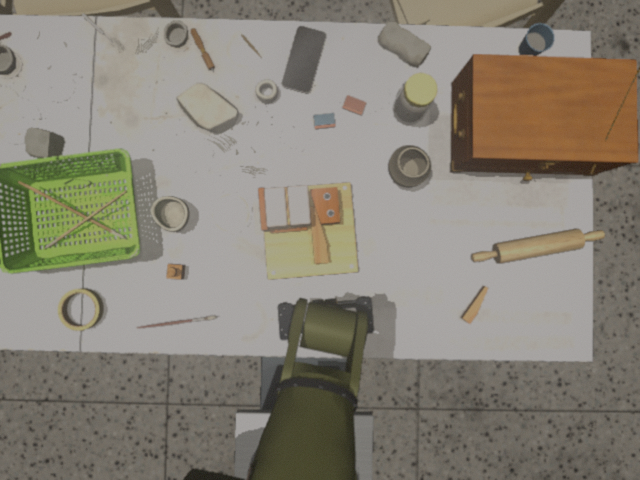

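The wedge sits in the slot with its butt end at about (320,262), the bystanders haven't moved and the gripper is clear.

```bash
python3 -c "
from station import ctrl
print(ctrl.hand_in())"
```

```text
the job is handed in; nothing more can be done
None
```

I laid the wedge loose in the slot mouth, drove it about 40 mm in with a peak push of about 18 N, confirmed on a second tap that it held at about 14 N, drew the arm back and handed the job in; no verdict was returned.

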